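# Close the dot-marker tester bar

### The job

Close the marker tester bar for the night: swing the lamp by its knob to its stop on the robot's left so that the tray is free, stand every dot marker on the counter (there are three or four) upright in a bay of its own in the wooden tray, and press every cap fully home so that none dries out, leaving the lamp aside until that is done. Then swing the lamp back so that its head is centred over the tray, and leave the other things on the counter where they are.

Things in the scene. Friction and masses are not known exactly. Their poses are not given: they have to be found in the camera images.
- marker_purple: purple stubby dot marker (may be absent), standing upright: purple barrel 44 mm across and 45 mm tall with a cream band, a narrower white neck, purple cap on top. Origin: centre of the underside; z runs up to the cap. About 120 g, low centre of mass; grip the barrel
- cap_purple (a joint): push-on cap of the purple marker, 39 mm across, 22 mm tall: how far it sits above its home (m). 0 = fully home, cap on the barrel's shoulder, marker 67 mm tall; at most 0.009, cap proud with a ring of white neck showing (it starts like that). A tight slide that stays where it is left; about 6 N straight down on its top moves it, 10 to 15 N at the end makes sure. It cannot come off
- marker_blue: blue stubby dot marker (may be absent), standing upright: blue barrel 44 mm across and 45 mm tall with a cream band, a narrower white neck, blue cap on top. Origin: centre of the underside; z runs up to the cap. About 120 g, low centre of mass; grip the barrel
- cap_blue (a joint): push-on cap of the blue marker, 39 mm across, 22 mm tall: how far it sits above its home (m). 0 = fully home, cap on the barrel's shoulder, marker 67 mm tall; at most 0.009, cap proud with a ring of white neck showing (it starts like that). A tight slide that stays where it is left; about 6 N straight down on its top moves it, 10 to 15 N at the end makes sure. It cannot come off
- marker_green: green stubby dot marker (may be absent), standing upright: green barrel 44 mm across and 45 mm tall with a cream band, a narrower white neck, green cap on top. Origin: centre of the underside; z runs up to the cap. About 120 g, low centre of mass; grip the barrel
- cap_green (a joint): push-on cap of the green marker, 39 mm across, 22 mm tall: how far it sits above its home (m). 0 = fully home, cap on the barrel's shoulder, marker 67 mm tall; at most 0.009, cap proud with a ring of white neck showing (it starts like that). A tight slide that stays where it is left; about 6 N straight down on its top moves it, 10 to 15 N at the end makes sure. It cannot come off
- marker_orange: orange stubby dot marker (may be absent), standing upright: orange barrel 44 mm across and 45 mm tall with a cream band, a narrower white neck, orange cap on top. Origin: centre of the underside; z runs up to the cap. About 120 g, low centre of mass; grip the barrel
- cap_orange (a joint): push-on cap of the orange marker, 39 mm across, 22 mm tall: how far it sits above its home (m). 0 = fully home, cap on the barrel's shoulder, marker 67 mm tall; at most 0.009, cap proud with a ring of white neck showing (it starts like that). A tight slide that stays where it is left; about 6 N straight down on its top moves it, 10 to 15 N at the end makes sure. It cannot come off
- tray: light wooden tray, fixed, 70 x 250 mm (long side along its y), walls 4 mm thick and 22 mm tall, floor 4 mm thick, four bays in a row, each 62 x 57 mm inside. Origin: centre of the underside
- bay0 (a point): centre of the floor of bay 0 of the tray (bays 0 to 3 follow the tray's y, 61.5 mm apart), 4 mm above the counter
- bay1 (a point): centre of the floor of bay 1 of the tray (bays 0 to 3 follow the tray's y, 61.5 mm apart), 4 mm above the counter
- bay2 (a point): centre of the floor of bay 2 of the tray (bays 0 to 3 follow the tray's y, 61.5 mm apart), 4 mm above the counter
- bay3 (a point): centre of the floor of bay 3 of the tray (bays 0 to 3 follow the tray's y, 61.5 mm apart), 4 mm above the counter
- lamp_arm (a joint): swing of the lamp arm about its upright post (rad), growing counter-clockwise seen from above. -0.70 = the stop on the robot's left, clear of the tray; 1.0 = the other stop; it starts over or nearly over the tray. Stiff: stays where it is left, about 1 N at the knob moves it
- lamp_knob (a point): grip point of the lamp's upright black knob: 18 mm across, standing on the lamp head and reaching from 242 to 290 mm above the counter; this point is on its axis 275 mm up
- lamp_head (a point): centre of the underside of the yellow lamp head, a disc 110 mm across, 200 to 230 mm above the counter; straight below the knob
- lamp_hinge (a point): top of the lamp's post, on the vertical hinge axis, 260 mm from the knob's axis; the black arm (18 mm wide, top at 242 mm) runs from here to the head; post 20 mm across on a round base 110 mm across
- ink_tin: flat steel ink tin, 70 x 48 x 20 mm, origin under its centre; not part of the job, leave it where it is
- mug: white mug, 80 mm across, 90 mm tall, origin under its centre; not part of the job, leave it where it is
- pencil_pot: blue pot of pencils, 74 mm across, about 170 mm tall with the pencils, origin under its centre; not part of the job, leave it where it is
- tape_roll: green roll of tape lying flat, 64 mm across, 18 mm tall, origin under its centre; not part of the job, leave it where it is
- eraser: white eraser with a blue sleeve, 45 x 22 x 13 mm, origin under its centre; not part of the job, leave it where it is
- paperweight: green glass paperweight, 72 mm across, 52 mm tall, origin under its centre; not part of the job, leave it where it is
- notebook: coral notebook, 150 x 105 x 18 mm, origin under its centre; not part of the job, leave it where it is
Not all that is in view belongs to the job. Leave any red or yellow look-alike of the marker_orange alone.

How it is judged:
On the way, in this order (a step that is already met when the one before it is completed fails the run):
1. The lamp is swung aside to its stop on the robot's left (joint below -0.6) (value of joint lamp_arm below -0.6 rad), for 0.2 s.
2. With the lamp still aside (joint below -0.5), every marker stands in the tray with its cap home (value of joint lamp_arm below -0.5 rad and x of marker_purple in the frame of tray between -0.025 and 0.025 m and y of marker_purple in the frame of tray between -0.125 and 0.125 m and z of marker_purple in the frame of tray between 0.001 and 0.009 m and angle between each of marker_purple, marker_blue, marker_green, marker_orange's own z axis and vertical below 0.15 rad and value of joint each of cap_purple, cap_blue, cap_green, cap_orange below 0.0025 m and x of marker_blue in the frame of tray between -0.025 and 0.025 m and y of marker_blue in the frame of tray between -0.125 and 0.125 m and z of marker_blue in the frame of tray between 0.001 and 0.009 m and x of marker_green in the frame of tray between -0.025 and 0.025 m and y of marker_green in the frame of tray between -0.125 and 0.125 m and z of marker_green in the frame of tray between 0.001 and 0.009 m and x of marker_orange in the frame of tray between -0.025 and 0.025 m and y of marker_orange in the frame of tray between -0.125 and 0.125 m and z of marker_orange in the frame of tray between 0.001 and 0.009 m), for 0.2 s.
3. The lamp head is back over the tray, centres within 50 mm of each other seen from above (horizontal distance between lamp_head and tray below 0.05 m), for 0.2 s.
At the end, for the whole second after the job is handed in: Every marker present stands at rest on the floor of a tray bay (5 mm in height), within 0.15 rad of upright, its cap less than 2.5 mm from home; the lamp is at rest with the centre of its head within 50 mm of the centre of the tray seen from above (x of marker_purple in the frame of tray between -0.025 and 0.025 m and y of marker_purple in the frame of tray between -0.125 and 0.125 m and z of marker_purple in the frame of tray between 0.001 and 0.009 m and angle between each of marker_purple, marker_blue, marker_green, marker_orange's own z axis and vertical below 0.15 rad and value of joint each of cap_purple, cap_blue, cap_green, cap_orange below 0.0025 m and x of marker_blue in the frame of tray between -0.025 and 0.025 m and y of marker_blue in the frame of tray between -0.125 and 0.125 m and z of marker_blue in the frame of tray between 0.001 and 0.009 m and x of marker_green in the frame of tray between -0.025 and 0.025 m and y of marker_green in the frame of tray between -0.125 and 0.125 m and z of marker_green in the frame of tray between 0.001 and 0.009 m and x of marker_orange in the frame of tray between -0.025 and 0.025 m and y of marker_orange in the frame of tray between -0.125 and 0.125 m and z of marker_orange in the frame of tray between 0.001 and 0.009 m and horizontal distance between lamp_head and tray below 0.05 m and velocity of joint lamp_arm between -0.05 and 0.05 rad/s and linear speed of each of marker_purple, marker_blue, marker_green, marker_orange below 0.02 m/s); the robot touches nothing.
It fails at once if One of the other things on the counter is moved more than 40 mm (distance of any of ink_tin, mug, pencil_pot, tape_roll, eraser, paperweight, notebook from where it was at the start of the episode above 0.04 m).
Of marker_purple, marker_blue, marker_green, marker_orange only 3 to 4 are there at a start; the rules pass over those that are not, and their reading is None.
At some moment in a run one of marker_purple, marker_blue, marker_green, marker_orange may be knocked a few centimetres aside while the robot is not near it.
Once in a run the grip may slacken for a moment while it holds something.
It also fails if it takes over 210 s, if anything falls off the work surface, if the arm or the gripper's body presses on something with over 40 N, if the wrist force passes 120 N, or if a joint passes its speed limit or range.

### The arm

A 7-joint arm with a two-finger parallel gripper is mounted at the origin on the work surface. World frame = base frame: x ahead of the robot, y to its left, z up, the work surface at z = 0. Lengths are in m, angles in rad, forces in N, time in s.
With the tool pointing down it reaches from about 0.425 to 0.875 m from the base axis. Payload 4.7 kg.
Tool frame: the origin (TCP) lies midway between the tips of the shut fingers; the grasp point (between the pads) lies 19 mm behind it; z points along the fingers, y is the line along which they close (so a half turn about z gives the same grasp; the last joint's range is limited). The gripper opens to 87 mm and grips with 3 to 60 N. Pads are 19 mm wide; open, the fingers measure 117 mm over their backs; the gripper's body (75 mm by 190 mm) begins 51 mm behind the grasp point.
Start: joints at [1.212, 0.321, -0.07, 1.45, 0.023, 1.371, -0.057], TCP at [0.237, -0.605, 0.223] pointing down, gripper open.
Joint ranges: [-2.86, 2.86], [-0.3, 2.09], [-1.38, 1.24], [0.06, 2.45], [-1.56, 4.7], [0.09, 2.05], [-2.69, 2.69]. Speed limits (rad/s): [2.57, 2.57, 3.14, 3.14, 3.14, 3.14, 3.14].

### API

Orientations are given as a rotation vector (axis times angle).
In Python, from bench import ctrl gives the robot as it stands. The module is installed in compiled form; this text tells all that it offers.
- The arm moves only by the tool carry_out, never from a script. Its argument "steps" is a list of rows, each a list of 7 numbers: the turn, a rotation vector about the world's x, y, z in degrees, then the shift along the world's x, y, z in cm, then the opening, from 0 (shut) to 1 (fully open). A call has 1 to 12 rows; each row is the pose to reach, as a shift and turn from the pose commanded when the call began; what a row does not reach only later rows make up. A row lasts 1/10 s, in which the tool goes at most 50 mm and 8.59 degrees, less where a joint would pass 70% of its speed; a pose out of reach is approached as far as the arm can. A call with a gripper value outside its range is refused whole. The fingers move at their own pace and stop on an object; "squeeze" is the grip in N (left out, the last holds). Time passes only in rows, so rows that repeat a pose let the fingers close. It gives the time, the measured TCP pose, the force, the opening and the grip force at its end, in the units of the state.
- ctrl.get_state(): the state, without advancing time (a new reading comes with each control period).
- ctrl.get_image(name): name is "scene" or "top"; returns a dict with "pixels" (384x512x3 uint8, red, green, blue), "camera_matrix" (3x3 intrinsics, pixels), "cam_to_world" (4x4, takes a point from camera to world coordinates). Camera axes: x right, y down, z forward; pixel columns grow to the right and rows downward; lengths in m; the calibration is good to about 2 mm. A picture is of the moment at which its call begins. There is no depth.
- ctrl.close_job(): hands the job in; it is judged then, once.
The state is a dict: "time": time; "joint_positions": joint angles; "qd": joint speeds; "joint_torque": joint torques, N m; "position": TCP position; "tool_rot": TCP orientation; "ft_force": force on the tool from outside, world axes, zero at the start; "torque": the same for the moment, N m; "grip_width": opening from 0.0 (shut) to 1.0 (fully open); "grip_force": force on a finger pad.
Only numpy, scipy, OpenCV 4.12 (cv2) and the standard library are available. Lean on these libraries where they do the work, as an engineer would, in place of code of your own. Each camera call takes 0.05 s, during which the arm holds its last target. There are 200 camera calls.

## Working session

There is one attempt and no reset: what is moved stays moved. The work goes in short steps, Python scripts to look and compute and a tool call to move; the robot and the scene stay as the last step left them, time stands still between calls to the robot, and variables do not carry over. Pictures are saved under pics/ and viewed, at most 14 in all, crops included, and the job is handed in when it is done.

Besides the shell and the picture viewer there is one more tool, called after "Request:" as name(argument=value, ...), one argument or row to a line, values as JSON. carry_out: Moves the arm, as the interface text tells. Its arguments: {"type":"object","properties":{"steps":{"type":"array","items":{"type":"array","items":{"type":"number"}}},"squeeze":{"type":"number"}},"required":["steps"]}

```bash
mkdir -p pics; cat > h.py <<'E'
import numpy as np, cv2
from bench import ctrl
def snap(n,name,crop=None,scale=1):
    d=ctrl.get_image(n); im=cv2.cvtColor(d["pixels"],cv2.COLOR_RGB2BGR)
    np.savez(f"pics/{name}.npz",K=d["camera_matrix"],T=d["cam_to_world"],im=im)
    if crop: im=im[crop[1]:crop[3],crop[0]:crop[2]]
    cv2.imwrite(f"pics/{name}.png",cv2.resize(im,None,fx=scale,fy=scale,interpolation=cv2.INTER_CUBIC)); return d
def world(name,u,v,z):
    f=np.load(f"pics/{name}.npz"); r=f["T"][:3,:3]@np.linalg.solve(f["K"],[u,v,1.]); o=f["T"][:3,3]
    return (o+r*(z-o[2])/r[2])[:2].round(4)
E
python3 - <<'E'
from h import *
for n in("top","scene"):
    d=snap(n,n+"0",scale=1.5); print(n,d["camera_matrix"].round(1).tolist(),d["cam_to_world"].round(3).tolist())
s=ctrl.get_state(); print({k:np.round(v,3).tolist() for k,v in s.items()})
E
```

```text
top [[399.4, 0.0, 257.5], [0.0, 399.4, 188.3], [0.0, 0.0, 1.0]] [[0.005, -0.992, 0.125, 0.394], [-1.0, -0.003, 0.017, 0.039], [-0.017, -0.125, -0.992, 1.356], [0.0, 0.0, 0.0, 1.0]]
scene [[456.6, 0.0, 255.7], [0.0, 456.6, 201.1], [0.0, 0.0, 1.0]] [[0.467, 0.537, -0.702, 1.47], [0.884, -0.28, 0.375, -0.44], [0.005, -0.796, -0.605, 0.983], [0.0, 0.0, 0.0, 1.0]]
{'time': 0.1, 'joint_positions': [1.212, 0.322, -0.07, 1.452, 0.023, 1.371, -0.057], 'qd': [-0.002, -0.001, -0.0, -0.004, 0.002, -0.0, -0.0], 'joint_torque': [0.001, -49.257, -0.405, -31.34, -0.064, 0.039, 0.0], 'position': [0.237, -0.605, 0.222], 'tool_rot': [-3.086, -0.582, 0.001], 'ft_force': [-0.89, -0.228, 0.152], 'torque': [0.031, -0.036, 0.016], 'grip_force': 0.0, 'grip_width': 1.0}
```

View pics/top0.png

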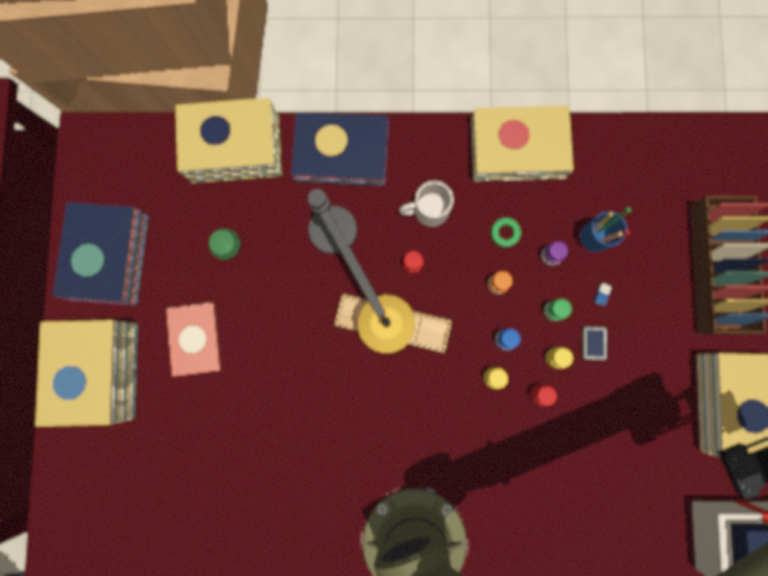

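View pics/scene0.png

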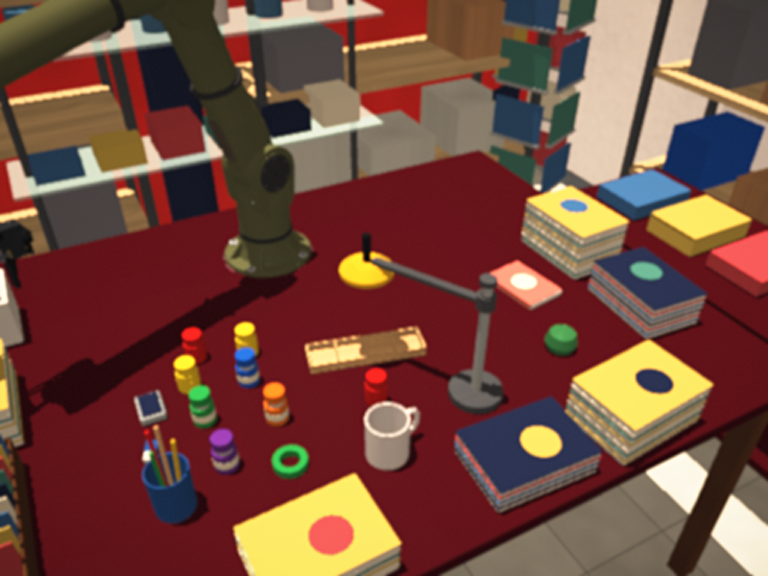

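The top view (1.5×) shows the markers at purple (557,250), orange (501,281), green (559,309) and blue (509,339). Look-alikes are yellow at (497,377) and (561,357), and red at (545,396) and (414,261). The lamp knob is at about (386,322) over the tray, and the post is at (318,200). I'll check this in a close crop.

```bash
python3 - <<'E'
import cv2
im=cv2.imread("pics/top0.png"); im=cv2.resize(im,(512,384),interpolation=cv2.INTER_AREA)
import numpy as np
im=np.load("pics/top0.npz")["im"]
cv2.imwrite("pics/c1.png",cv2.resize(im[125:275,200:400],None,fx=4,fy=4,interpolation=cv2.INTER_CUBIC))
E
```

```text
(no output)
```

View pics/c1.png

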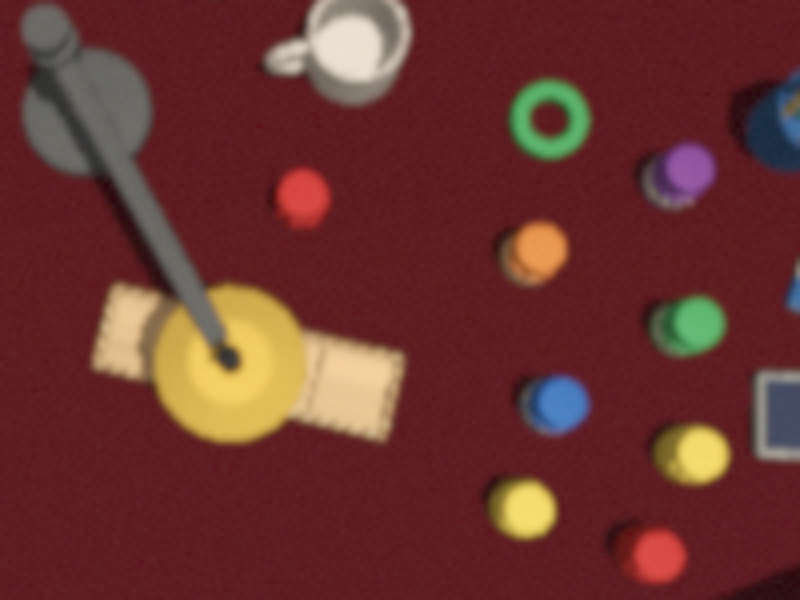

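The crop shows cap centres at purple (690,169), orange (541,249), green (698,325) and blue (560,405), each with a cream band and white neck. The tray corners are (117,283), (94,371), (404,352) and (385,440). The lamp disc is at (230,364), the knob top at (230,351), and the post top at (47,28).

```bash
python3 - <<'E'
from h import *
w=lambda x,y,z: world("top0",200+(x+.5)/4-.5,125+(y+.5)/4-.5,z)
P=dict(purple=(690,169,.076),orange=(541,249,.076),green=(698,325,.076),blue=(560,405,.076),yelA=(527,509,.074),yelB=(700,454,.07),redA=(658,556,.07),redB=(303,195,.07),
tTL=(117,283,.022),tBL=(94,371,.022),tTR=(404,352,.022),tBR=(385,440,.022),disc=(230,364,.23),knob=(230,352,.29),hinge=(47,28,.26),base=(87,110,.01),tape=(550,119,.018),pot=(790,130,.05),mug=(352,45,.09),tin=(800,415,.02))
R={k:w(*v) for k,v in P.items()}
for k,v in R.items(): print(k,v)
c=sum(R[k] for k in("tTL","tBL","tTR","tBR"))/4
d=(R["tTL"]+R["tBL"]-R["tTR"]-R["tBR"])/2; e=(R["tTL"]+R["tTR"]-R["tBL"]-R["tBR"])/2
y=d/np.linalg.norm(d); print("tray",c,np.linalg.norm(d),np.linalg.norm(e),y,np.degrees(np.arctan2(-y[0],y[1])))
for i in range(4): print("bay",i,(c+y*(i-1.5)*.0615).round(4))
print(np.linalg.norm(R["disc"]-R["hinge"]),np.linalg.norm(R["disc"]-R["base"]),np.linalg.norm(R["knob"]-R["base"]))
E
```

```text
purple [ 0.6269 -0.3096]
orange [ 0.5613 -0.1881]
green [ 0.5004 -0.3121]
blue [ 0.4362 -0.2008]
yelA [ 0.3542 -0.1735]
yelB [ 0.3981 -0.3121]
redA [ 0.318  -0.2766]
redB [0.6059 0.0033]
tTL [0.5384 0.1583]
tBL [0.4644 0.1765]
tTR [ 0.4814 -0.0822]
tBR [ 0.4084 -0.0659]
disc [0.4589 0.0591]
knob [0.4634 0.0581]
hinge [0.6935 0.189 ]
base [0.6893 0.1873]
tape [ 0.6804 -0.2082]
pot [ 0.6646 -0.4   ]
mug [ 0.7259 -0.036 ]
tin [ 0.4307 -0.4091]
tray [0.47315  0.046675] 0.24797248335248812 0.07549710259341089 [0.22784786 0.97369675] -13.170399383670853
bay 0 [ 0.4521 -0.0431]
bay 1 [0.4661 0.0167]
bay 2 [0.4802 0.0766]
bay 3 [0.4942 0.1365]
0.26816258128232584 0.2636653181592149 0.26023729555926456
```

Four markers are present. I'll go to the lamp knob at about (0.462, 0.058), with the fingers closing tangentially to the lamp's swing.

Request:
carry_out(
  steps=[
    [0,0,8,21,25.5,12,1],
    [0,0,8,21,25.5,12,1],
    [0,0,8,21,25.5,12,1],
    [0,0,8,21,25.5,12,1],
    [0,0,8,21,25.5,12,1],
    [0,0,8,21,25.5,12,1],
    [0,0,8,21,25.5,12,1],
    [0,0,8,22,45,12,1],
    [0,0,8,22,45,12,1],
    [0,0,8,22,45,12,1],
    [0,0,8,22,45,12,1],
    [0,0,8,22,45,12,1],
  ],
)

```text
time: 1.3
position: [0.4578, -0.1473, 0.3433]
tool_rot: [-3.033, -0.814, -0.002]
ft_force: [0.5, 0.1, -0.9]
grip_width: 0.997
grip_force: 0.0
```

Request:
carry_out(
  steps=[
    [0,0,0,0.5,21.3,0,1],
    [0,0,0,0.5,21.3,0,1],
    [0,0,0,0.5,21.3,0,1],
    [0,0,0,0.5,21.3,0,1],
    [0,0,0,0.5,21.3,0,1],
    [0,0,0,0.5,21.3,0,1],
    [0,0,0,0.5,21.3,0,1],
  ],
)

```text
time: 2.0
position: [0.4618, 0.0556, 0.3423]
tool_rot: [3.039, 0.793, -0.001]
ft_force: [-0.5, -0.9, 0.3]
grip_width: 1.004
grip_force: 0.0
```

```bash
python3 - <<'E'
from h import *
snap("top","t1",(200,160,330,260),4)
snap("scene","s1",(190,90,350,210),4)
a=cv2.imread("pics/t1.png");b=cv2.imread("pics/s1.png");b=cv2.resize(b,(533,400));
cv2.imwrite("pics/ts1.png",cv2.resize(np.hstack([a,b]),(798,302)))
E
```

```text
(no output)
```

View pics/ts1.png

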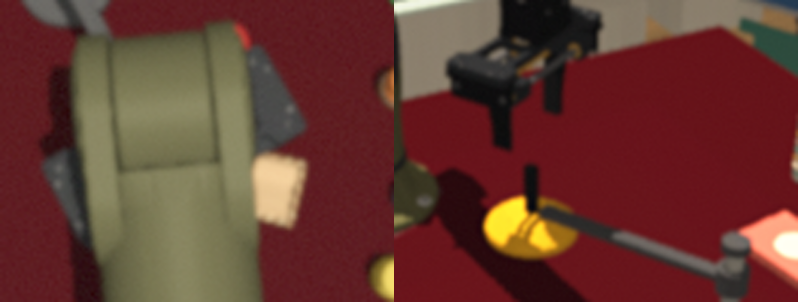

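The open fingers straddle the knob at (531,187) in the right panel. Next I descend and close gently.

Request:
carry_out(
  steps=[
    [0,0,0,0,0.2,-4,1],
    [0,0,0,0,0.2,-8.6,1],
    [0,0,0,0,0.2,-8.6,1],
    [0,0,0,0,0.2,-8.6,0.05],
    [0,0,0,0,0.2,-8.6,0.05],
    [0,0,0,0,0.2,-8.6,0.05],
    [0,0,0,0,0.2,-8.6,0.05],
    [0,0,0,0,0.2,-8.6,0.05],
    [0,0,0,0,0.2,-8.6,0.05],
    [0,0,0,0,0.2,-8.6,0.05],
  ],
  squeeze=8,
)

```text
time: 3.1
position: [0.4618, 0.0597, 0.2567]
tool_rot: [3.039, 0.796, 0.0]
ft_force: [0.4, -0.4, -0.0]
grip_width: 0.449
grip_force: 0.0
```

Request:
carry_out(
  steps=[
    [0,0,0,0,0,0,0.05],
    [0,0,0,0,0,0,0.05],
    [0,0,0,0,0,0,0.05],
    [0,0,0,0,0,0,0.05],
    [0,0,0,0,0,0,0.05],
    [0,0,0,0,0,0,0.05],
  ],
)

```text
time: 3.7
position: [0.4616, 0.0598, 0.2565]
tool_rot: [-3.039, -0.796, 0.0]
ft_force: [-0.3, 0.4, 0.5]
grip_width: 0.201
grip_force: 8.0
```

Request:
carry_out(
  steps=[
    [0,0,-5,-1.0,2.1,0,0.05],
    [0,0,-10,-1.9,4.2,0,0.05],
    [0,0,-15,-2.6,6.4,0,0.05],
    [0,0,-20,-3.0,8.6,0,0.05],
    [0,0,-25,-3.3,10.9,0,0.05],
    [0,0,-30,-3.4,13.2,0,0.05],
    [0,0,-30,-3.4,13.2,0,0.05],
  ],
)

```text
time: 4.4
position: [0.4277, 0.1949, 0.2566]
tool_rot: [-3.14, 0.013, -0.003]
ft_force: [1.1, 0.5, -0.9]
grip_width: 0.208
grip_force: 8.0
```

Request:
carry_out(
  steps=[
    [0,0,-3,0.1,1.4,0,0.05],
    [0,0,-6,0.2,2.7,0,0.05],
    [0,0,-8,0.3,3.6,0,0.05],
    [0,0,-8,0.3,3.6,0,0.05],
  ],
)

```text
time: 4.8
position: [0.4309, 0.2284, 0.2565]
tool_rot: [-3.132, 0.233, -0.0]
ft_force: [-0.2, 0.9, -0.6]
grip_width: 0.201
grip_force: 8.0
```

Request:
carry_out(
  steps=[
    [0,0,-2,0.2,0.9,0,0.05],
    [0,0,-4,0.4,1.8,0,0.05],
    [0,0,-6,0.6,2.6,0,0.05],
    [0,0,-6,0.6,2.6,0,0.05],
  ],
)

```text
time: 5.2
position: [0.4364, 0.2541, 0.2566]
tool_rot: [-3.116, 0.397, 0.002]
ft_force: [-1.3, 1.4, 1.5]
grip_width: 0.201
grip_force: 8.0
```

Request:
carry_out(
  steps=[
    [0,0,-2,0.3,0.9,0,0.05],
    [0,0,-4,0.5,1.7,0,0.05],
    [0,0,-6,0.9,2.6,0,0.05],
    [0,0,-6,0.9,2.6,0,0.05],
  ],
)

```text
time: 5.6
position: [0.445, 0.2804, 0.2566]
tool_rot: [-3.091, 0.558, 0.003]
ft_force: [-3.4, 2.3, 2.0]
grip_width: 0.201
grip_force: 8.0
```

Request:
carry_out(
  steps=[
    [0,0,-2,0.35,0.8,0,0.05],
    [0,0,-4,0.7,1.65,0,0.05],
    [0,0,-6,1.1,2.45,0,0.05],
    [0,0,-6,1.1,2.45,0,0.05],
  ],
)

```text
time: 6.0
position: [0.4547, 0.2999, 0.2553]
tool_rot: [3.06, -0.696, -0.005]
ft_force: [-3.6, 1.3, -0.1]
grip_width: 0.205
grip_force: 8.0
```

Request:
carry_out(
  steps=[
    [0,0,0,0,0,0,0.05],
    [0,0,-1,0.2,0.4,0,0.05],
    [0,0,-2,0.4,0.8,0,0.05],
    [0,0,-2,0.4,0.8,0,0.05],
  ],
)

```text
time: 6.4
position: [0.4599, 0.3058, 0.2537]
tool_rot: [3.044, -0.751, -0.003]
ft_force: [0.9, -2.4, -2.3]
grip_width: 0.207
grip_force: 8.0
```

```bash
python3 - <<'E'
from h import *
snap("scene","s2",(190,60,390,210),4)
print(np.round(ctrl.get_state()["joint_positions"],2))
E
```

```text
[-0.68  0.1   0.05  1.65 -0.    1.4  -2.69]
```

View pics/s2.png

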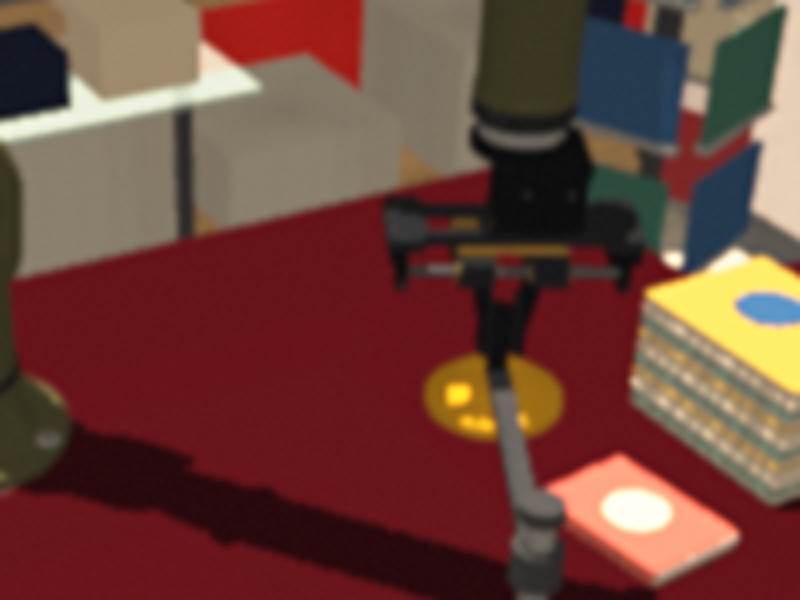

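Request:
carry_out(
  steps=[
    [0,0,6,0,0,0,0.05],
    [0,0,10,0.4,0.7,0,0.05],
    [0,0,10,0.8,1.4,0,0.05],
    [0,0,10,0.8,1.4,0,0.05],
  ],
)

```text
time: 6.85
position: [0.4676, 0.3222, 0.2536]
tool_rot: [3.099, -0.484, -0.003]
ft_force: [-0.2, 1.2, 0.7]
grip_width: 0.2
grip_force: 8.0
```

```bash
python3 - <<'E'
from h import *
snap("top","t2",(130,100,330,250),4)
s=ctrl.get_state();print(np.round(s["joint_positions"],2),s["ft_force"])
E
```

```text
[-0.68  0.14  0.03  1.61 -0.    1.4  -2.53] [-0.32136563  1.10151149  0.00112122]
```

View pics/t2.png

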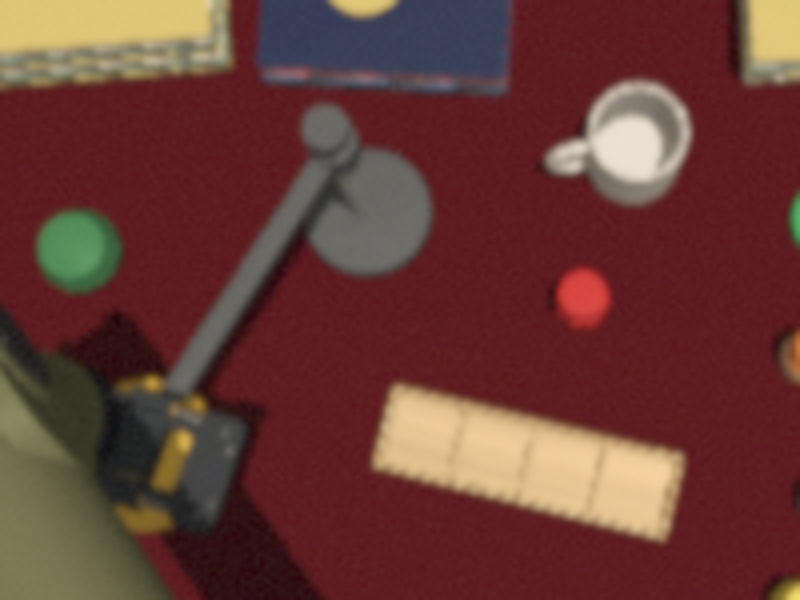

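Request:
carry_out(
  steps=[
    [0,0,5,0.6,1.0,0,0.05],
    [0,0,8,1.3,1.9,0,0.05],
    [0,0,8,2.0,2.8,0,0.05],
    [0,0,8,2.7,3.6,0,0.05],
    [0,0,8,2.7,3.6,0,0.05],
  ],
)

```text
time: 7.4
position: [0.4951, 0.3588, 0.2534]
tool_rot: [3.125, -0.267, -0.002]
ft_force: [0.5, 0.1, 0.8]
grip_width: 0.203
grip_force: 8.0
```

Request:
carry_out(
  steps=[
    [0,0,5,0.8,0.8,0,0.05],
    [0,0,8,1.5,1.6,0,0.05],
    [0,0,8,2.3,2.4,0,0.05],
    [0,0,8,3.2,3.1,0,0.05],
    [0,0,8,3.2,3.1,0,0.05],
  ],
)

```text
time: 7.9
position: [0.5266, 0.389, 0.2529]
tool_rot: [3.135, -0.048, -0.003]
ft_force: [-0.4, 0.4, 0.4]
grip_width: 0.082
grip_force: 0.0
```

```bash
python3 - <<'E'
from h import *
snap("top","t3",(130,100,330,250),4)
E
```

```text
(no output)
```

View pics/t3.png

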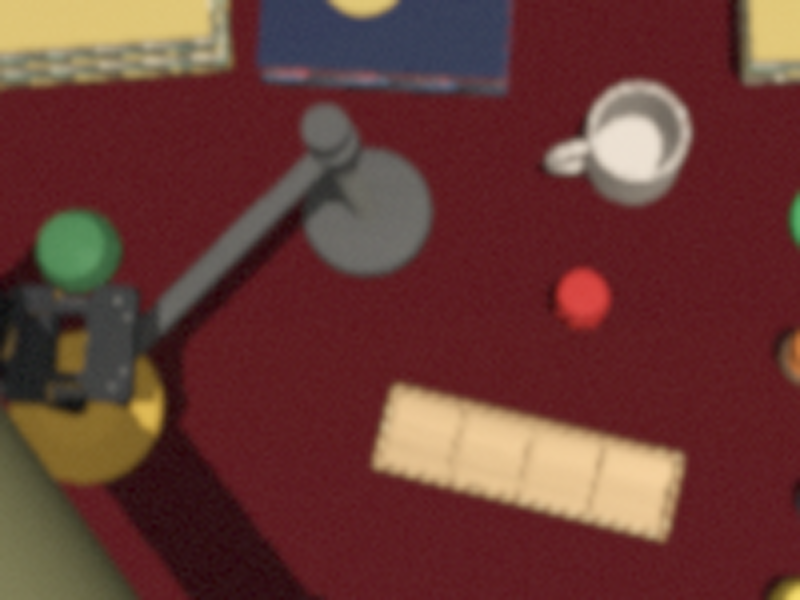

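```bash
python3 - <<'E'
from h import *
w=lambda x,y,z: world("t3",130+(x+.5)/4-.5,100+(y+.5)/4-.5,z)
d=w(87,408,.23); h=np.array([.691,.188]); v=d-h; print(d,np.linalg.norm(v),np.degrees(np.arctan2(v[1],v[0])))
c=[w(*p,.022) for p in((392,383),(374,467),(685,452),(665,540))]; print(c)
c=np.array(c); m=c.mean(0); y=c[0]+c[1]-c[2]-c[3]; y/=np.linalg.norm(y); print(m,y)
for i in range(4): print(i,(m+y*(i-1.5)*.0615).round(4))
E
```

```text
[0.4974 0.36  ] 0.2589690328977578 138.3811594264509
[array([0.5384, 0.1625]), array([0.4678, 0.1765]), array([ 0.4814, -0.083 ]), array([ 0.4084, -0.0659])]
[0.474    0.047525] [0.23206073 0.9727013 ]
0 [ 0.4526 -0.0422]
1 [0.4669 0.0176]
2 [0.4811 0.0774]
3 [0.4954 0.1373]
```

Request:
carry_out(
  steps=[
    [0,0,0,0,0,5,0],
    [0,0,0,-3,-3,5,0],
    [0,0,0,-6.8,-7,5,0],
    [0,0,0,-6.8,-7,5,0],
    [0,0,0,-6.8,-7,1,0],
    [0,0,0,-6.8,-7,1,0],
    [0,0,0,-5,-5,1,0],
    [0,0,0,-4.2,-4.2,1,0],
    [0,0,0,-4,-4,1,0],
  ],
)

```text
time: 8.85
position: [0.4862, 0.3497, 0.264]
tool_rot: [3.134, -0.046, -0.004]
ft_force: [-1.8, -1.7, 2.4]
grip_width: 0.007
grip_force: 1.1
```

Request:
carry_out(
  steps=[
    [0,0,0,0.3,0.3,0,0],
    [0,0,0,0.6,0.6,0,0],
    [0,0,0,0.9,0.9,0,0],
  ],
)

```text
time: 9.15
position: [0.4902, 0.3499, 0.2637]
tool_rot: [3.119, -0.051, -0.023]
ft_force: [-20.6, -24.0, 12.9]
grip_width: 0.007
grip_force: 13.2
```

Request:
carry_out(
  steps=[
    [0,0,0,0.3,0.3,0,0],
    [0,0,0,0.6,0.6,0,0],
  ],
)

```text
time: 9.35
position: [0.4921, 0.3499, 0.2638]
tool_rot: [3.108, -0.054, -0.039]
ft_force: [-35.6, -38.2, 21.1]
grip_width: 0.007
grip_force: 21.2
```

The lamp is firmly at its stop, which took about 50 N. I back off and go to orange.

Request:
carry_out(
  steps=[
    [0,0,0,-3.5,-3.5,0,0],
    [0,0,0,-3.5,-3.5,5,0],
    [0,0,8,-3.5,-4.5,7,1],
    [0,0,78,2,-22,0,1],
    [0,0,78,2,-22,0,1],
    [0,0,78,2,-22,0,1],
    [0,0,78,2,-22,0,1],
    [0,0,78,6,-55,-3,1],
    [0,0,78,6,-55,-3,1],
    [0,0,78,6,-55,-3,1],
    [0,0,78,6,-55,-3,1],
    [0,0,78,6,-55,-3,1],
  ],
)

```text
time: 10.55
position: [0.5473, -0.0746, 0.2453]
tool_rot: [2.461, 1.943, 0.006]
ft_force: [1.8, 0.5, 0.4]
grip_width: 0.833
grip_force: 0.0
```

Request:
carry_out(
  steps=[
    [0,0,0,0,0,0,1],
    [0,0,0,0,0,0,1],
  ],
)

```text
time: 10.75
position: [0.547, -0.0753, 0.2449]
tool_rot: [2.472, 1.929, 0.004]
ft_force: [0.9, 0.9, 0.3]
grip_width: 0.967
grip_force: 0.0
```

```bash
cat >> h.py <<'E'
HUE=dict(purple=(130,160),orange=(7,16),green=(50,80),blue=(100,120))
HOME=dict(purple=(.6269,-.3096),orange=(.5613,-.1881),green=(.5004,-.3121),blue=(.4362,-.2008))
def blobs(im,near):
    hsv=cv2.cvtColor(im,cv2.COLOR_BGR2HSV); out={}
    for k,(a,b) in HUE.items():
        m=cv2.inRange(hsv,(a,110,70),(b,255,255))
        n,l,s,c=cv2.connectedComponentsWithStats(m)
        out[k]=[(c[i].round(1).tolist(),int(s[i,4])) for i in range(1,n) if 60<s[i,4]<450 and 180<c[i][0]<400 and 130<c[i][1]<275]
    return out
E
python3 - <<'E'
from h import *
print(blobs(np.load("pics/top0.npz")["im"],0))
snap("top","t4"); print(blobs(np.load("pics/t4.npz")["im"],0))
E
```

```text
{'purple': [([371.1, 167.1], 157)], 'orange': [([332.9, 187.8], 222), ([276.7, 204.8], 78)], 'green': [([336.3, 154.5], 164), ([372.5, 205.8], 126)], 'blue': [([399.4, 156.9], 147), ([339.1, 225.4], 140)]}
{'purple': [([371.1, 167.1], 157)], 'orange': [], 'green': [([372.5, 205.8], 126)], 'blue': [([399.4, 156.8], 152)]}
```

Request:
carry_out(
  steps=[
    [0,0,0,1.4,-5,-5,1],
    [0,0,0,1.4,-11.3,-10,1],
    [0,0,0,1.4,-11.3,-12,1],
    [0,0,0,1.4,-11.3,-12,1],
    [0,0,0,1.4,-11.3,-16,1],
    [0,0,0,1.4,-11.3,-20,1],
    [0,0,0,1.4,-11.3,-22.3,1],
    [0,0,0,1.4,-11.3,-22.3,1],
    [0,0,0,1.4,-11.3,-22.3,0.2],
    [0,0,0,1.4,-11.3,-22.3,0.2],
    [0,0,0,1.4,-11.3,-22.3,0.2],
    [0,0,0,1.4,-11.3,-22.3,0.2],
  ],
  squeeze=20,
)

```text
time: 12.0
position: [0.5623, -0.1866, 0.0231]
tool_rot: [2.466, 1.934, 0.007]
ft_force: [0.1, -0.0, 0.4]
grip_width: 0.723
grip_force: 0.0
```

Request:
carry_out(
  steps=[
    [0,0,0,0,0,0,0.2],
    [0,0,0,0,0,0,0.2],
    [0,0,0,0,0,0,0.2],
    [0,0,0,0,0,0,0.2],
    [0,0,0,0,0,0,0.2],
  ],
)

```text
time: 12.5
position: [0.5613, -0.1866, 0.0218]
tool_rot: [2.468, 1.935, 0.004]
ft_force: [-0.6, 0.3, 3.2]
grip_width: 0.502
grip_force: 20.0
```

Request:
carry_out(
  steps=[
    [0,0,0,0,0,4,0.2],
    [0,0,0,0,0,8,0.2],
    [0,0,0,0,0,12,0.2],
    [0,0,0,-6.6,32.4,12,0.2],
    [0,0,0,-6.6,32.4,12,0.2],
    [0,0,0,-6.6,32.4,12,0.2],
    [0,0,0,-6.6,32.4,12,0.2],
    [0,0,0,-6.6,32.4,12,0.2],
    [0,0,0,-6.6,32.4,12,0.2],
    [0,0,0,-6.6,32.4,12,0.2],
    [0,0,0,-6.6,32.4,12,0.2],
    [0,0,0,-6.6,32.4,12,0.2],
  ],
)

```text
time: 13.7
position: [0.4949, 0.1376, 0.1411]
tool_rot: [2.465, 1.937, 0.002]
ft_force: [0.3, -0.9, -1.3]
grip_width: 0.5
grip_force: 20.0
```

```bash
python3 - <<'E'
from h import *
snap("scene","s3",(180,160,330,272),5)
snap("top","t5"); print(blobs(np.load("pics/t5.npz")["im"],0))
s=ctrl.get_state();print(s["position"],s["grip_width"])
E
```

```text
{'purple': [([371.1, 167.0], 153)], 'orange': [([275.9, 208.9], 132)], 'green': [([336.4, 154.5], 169), ([372.4, 205.7], 127)], 'blue': [([399.5, 156.7], 147), ([339.1, 225.4], 139)]}
[0.49548791 0.13569169 0.14124905] 0.49730819264115733
```

View pics/s3.png

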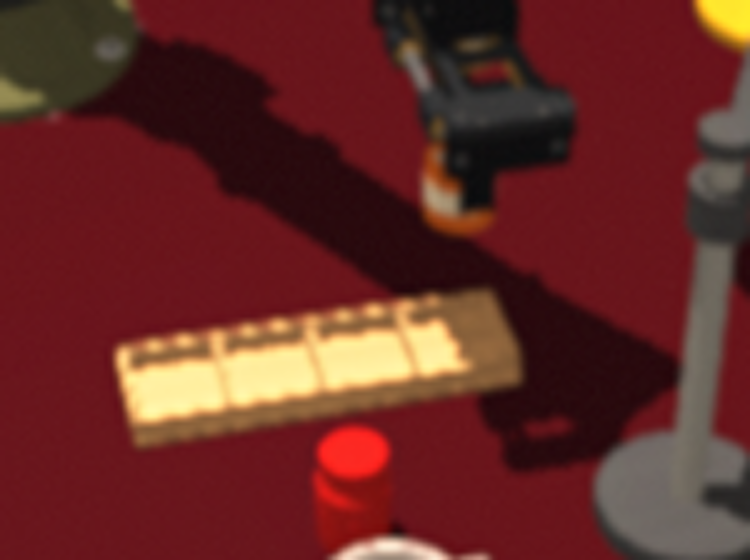

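Orange is held upright at (458,195), above the tray's left bay at about (465,340).

Request:
carry_out(
  steps=[
    [0,0,0,0,0,-4,0.2],
    [0,0,0,0,0,-8,0.2],
    [0,0,0,0,0,-10,0.2],
    [0,0,0,0,0,-11,0.2],
    [0,0,0,0,0,-11.4,0.2],
    [0,0,0,0,0,-11.4,0.2],
  ],
)

```text
time: 14.4
position: [0.496, 0.1368, 0.028]
tool_rot: [2.468, 1.933, 0.005]
ft_force: [0.3, 0.3, -1.3]
grip_width: 0.501
grip_force: 20.0
```

Request:
carry_out(
  steps=[
    [0,0,0,0,0,0,0.8],
    [0,0,0,0,0,0,0.8],
    [0,0,0,0,0,0,0.8],
    [0,0,0,0,0,0,0.8],
    [0,0,0,0,0,0,0.8],
    [0,0,0,0,0,3,0.8],
    [0,0,0,0,0,8,0],
    [0,0,0,0,0,8,0],
    [0,0,0,0,0,8,0],
    [0,0,0,0,0,8,0],
    [0,0,0,0,0,8,0],
    [0,0,0,0,0,8,0],
  ],
)

```text
time: 15.6
position: [0.4944, 0.1372, 0.1063]
tool_rot: [2.468, 1.935, 0.0]
ft_force: [-0.2, 0.0, 0.2]
grip_width: 0.341
grip_force: 0.0
```

Request:
carry_out(
  steps=[
    [0,0,0,0,0,0,0],
    [0,0,0,0,0,0,0],
    [0,0,0,0,0,0,0],
    [0,0,0,0,0,0,0],
    [0,0,0,0,0,-2,0],
    [0,0,0,0,0,-2.5,0],
    [0,0,0,0,0,-2.8,0],
    [0,0,0,0,0,-3.1,0],
    [0,0,0,0,0,-3.4,0],
    [0,0,0,0,0,-3.6,0],
    [0,0,0,0,0,-3.6,0],
  ],
)

```text
time: 16.7
position: [0.4954, 0.1375, 0.0725]
tool_rot: [2.468, 1.935, 0.004]
ft_force: [-1.8, -0.4, 4.2]
grip_width: 0.003
grip_force: 1.9
```

Request:
carry_out(
  steps=[
    [0,0,0,0,0,-0.2,0],
    [0,0,0,0,0,-0.4,0],
    [0,0,0,0,0,-0.6,0],
    [0,0,0,0,0,-0.6,0],
  ],
)

```text
time: 17.1
position: [0.4972, 0.1381, 0.0717]
tool_rot: [2.467, 1.934, 0.01]
ft_force: [-10.6, -3.2, 34.9]
grip_width: 0.008
grip_force: 17.3
```

Request:
carry_out(
  steps=[
    [0,0,0,0,0,4,0],
    [0,0,0,0,0,8.6,1],
    [0,0,15,13.2,-44.7,8.6,1],
    [0,0,15,13.2,-44.7,8.6,1],
    [0,0,15,13.2,-44.7,8.6,1],
    [0,0,15,13.2,-44.7,8.6,1],
    [0,0,15,13.2,-44.7,8.6,1],
    [0,0,15,13.2,-44.7,8.6,1],
    [0,0,15,13.2,-44.7,8.6,1],
    [0,0,15,13.2,-44.7,8.6,1],
    [0,0,15,13.2,-44.7,8.6,1],
    [0,0,15,13.2,-44.7,8.6,1],
  ],
)

```text
time: 18.3
position: [0.6268, -0.3155, 0.1516]
tool_rot: [2.197, 2.234, 0.001]
ft_force: [0.7, -0.3, -0.3]
grip_width: 0.921
grip_force: 0.0
```

```bash
python3 - <<'E'
from h import *
snap("top","t6"); print(blobs(np.load("pics/t6.npz")["im"],0))
snap("scene","s4",(90,260,230,365),5)
s=ctrl.get_state();print(s["position"],s["grip_width"])
E
```

```text
{'purple': [([370.5, 167.5], 130)], 'orange': [], 'green': [([336.8, 154.5], 172)], 'blue': [([339.1, 225.4], 140)]}
[ 0.62618619 -0.31578402  0.1512157 ] 0.9710503656242884
```

View pics/s4.png

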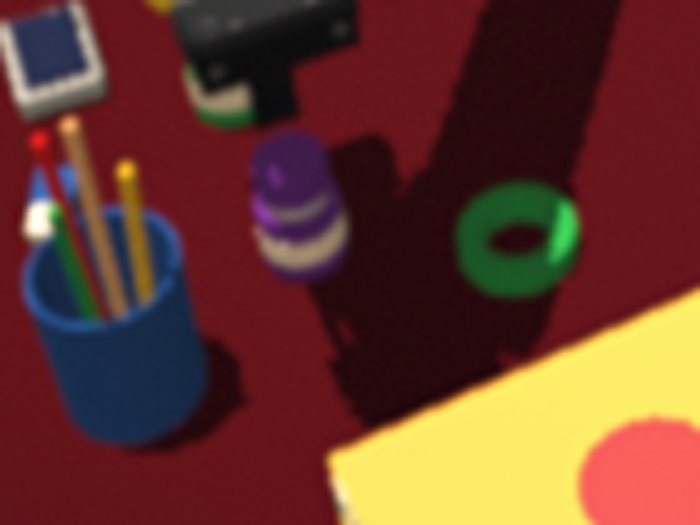

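Purple is still in place at (295,205), and the pot is clear of the gripper.

Request:
carry_out(
  steps=[
    [0,0,0,0.1,0.6,-3,1],
    [0,0,0,0.1,0.6,-7,1],
    [0,0,0,0.1,0.6,-11,1],
    [0,0,0,0.1,0.6,-12.9,1],
    [0,0,0,0.1,0.6,-12.9,1],
    [0,0,0,0.1,0.6,-12.9,0.2],
    [0,0,0,0.1,0.6,-12.9,0.2],
    [0,0,0,0.1,0.6,-12.9,0.2],
    [0,0,0,0.1,0.6,-12.9,0.2],
    [0,0,0,0.1,0.6,-12.9,0.2],
    [0,0,0,0.1,0.6,-12.9,0.2],
    [0,0,0,0.1,0.6,-12.9,0.2],
  ],
)

```text
time: 19.6
position: [0.6281, -0.3037, 0.0228]
tool_rot: [2.194, 2.241, 0.005]
ft_force: [-0.5, 0.7, 2.1]
grip_width: 0.505
grip_force: 20.0
```

Request:
carry_out(
  steps=[
    [0,0,0,0,0,0,0.2],
    [0,0,0,0,0,0,0.2],
    [0,0,0,0,0,0,0.2],
  ],
)

```text
time: 19.9
position: [0.6281, -0.3036, 0.0228]
tool_rot: [2.194, 2.241, 0.005]
ft_force: [-2.5, 1.1, 3.6]
grip_width: 0.503
grip_force: 20.0
```

Request:
carry_out(
  steps=[
    [0,0,0,0,0,4,0.2],
    [0,0,0,0,0,8,0.2],
    [0,0,0,0,0,12,0.2],
    [0,0,-15,-14.7,38.4,12,0.2],
    [0,0,-15,-14.7,38.4,12,0.2],
    [0,0,-15,-14.7,38.4,12,0.2],
    [0,0,-15,-14.7,38.4,12,0.2],
    [0,0,-15,-14.7,38.4,12,0.2],
    [0,0,-15,-14.7,38.4,12,0.2],
    [0,0,-15,-14.7,38.4,12,0.2],
    [0,0,-15,-14.7,38.4,12,0.2],
    [0,0,-15,-14.7,38.4,12,0.2],
  ],
)

```text
time: 21.1
position: [0.4788, 0.0871, 0.1421]
tool_rot: [2.461, 1.948, 0.006]
ft_force: [-0.0, 0.5, -0.5]
grip_width: 0.504
grip_force: 20.0
```

Request:
carry_out(
  steps=[
    [0,0,0,0,0,0,0.2],
    [0,0,0,0,0,0,0.2],
  ],
)

```text
time: 21.3
position: [0.4818, 0.079, 0.1424]
tool_rot: [2.468, 1.933, 0.004]
ft_force: [-0.5, -0.9, -1.3]
grip_width: 0.501
grip_force: 20.0
```

```bash
python3 - <<'E'
from h import *
snap("scene","s5",(180,160,330,272),5)
snap("top","t7"); print(blobs(np.load("pics/t7.npz")["im"],0))
s=ctrl.get_state();print(s["position"],s["grip_width"])
E
```

```text
{'purple': [], 'orange': [([289.1, 215.2], 97)], 'green': [([336.4, 154.5], 169), ([372.5, 205.7], 126)], 'blue': [([399.1, 156.8], 153), ([339.2, 225.4], 140)]}
[0.48199656 0.07818504 0.14243245] 0.49815295697185996
```

View pics/s5.png

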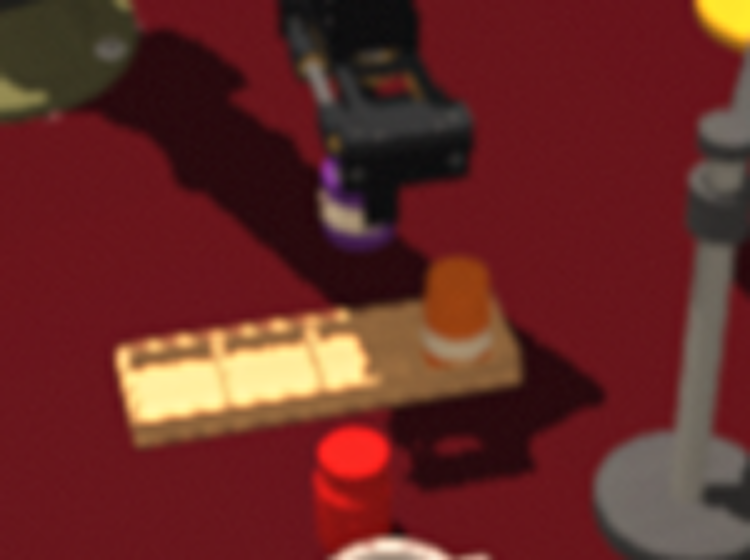

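Orange sits capped in the left bay at (457,315). Purple is above the next bay at (357,205).

Request:
carry_out(
  steps=[
    [0,0,0,0,0.2,-4,0.2],
    [0,0,0,0,0.2,-8,0.2],
    [0,0,0,0,0.2,-10,0.2],
    [0,0,0,0,0.2,-11,0.2],
    [0,0,0,0,0.2,-11.4,0.2],
    [0,0,0,0,0.2,-11.4,0.2],
  ],
)

```text
time: 22.0
position: [0.482, 0.0818, 0.0289]
tool_rot: [2.468, 1.933, 0.005]
ft_force: [0.1, -0.3, -0.4]
grip_width: 0.502
grip_force: 20.0
```

Request:
carry_out(
  steps=[
    [0,0,0,0,0,0,0.8],
    [0,0,0,0,0,0,0.8],
    [0,0,0,0,0,0,0.8],
    [0,0,0,0,0,0,0.8],
    [0,0,0,0,0,0,0.8],
    [0,0,0,0,0,3,0.8],
    [0,0,0,0,0,8,0],
    [0,0,0,0,0,8,0],
    [0,0,0,0,0,8,0],
    [0,0,0,0,0,8,0],
    [0,0,0,0,0,8,0],
    [0,0,0,0,0,8,0],
  ],
)

```text
time: 23.2
position: [0.4804, 0.0822, 0.1074]
tool_rot: [2.468, 1.935, 0.0]
ft_force: [-1.1, -0.4, 0.4]
grip_width: 0.343
grip_force: 0.0
```

Request:
carry_out(
  steps=[
    [0,0,0,0,0,0,0],
    [0,0,0,0,0,0,0],
    [0,0,0,0,0,0,0],
    [0,0,0,0,0,0,0],
    [0,0,0,0,0,-2,0],
    [0,0,0,0,0,-2.5,0],
    [0,0,0,0,0,-2.8,0],
    [0,0,0,0,0,-3.1,0],
    [0,0,0,0,0,-3.4,0],
    [0,0,0,0,0,-3.6,0],
    [0,0,0,0,0,-3.6,0],
  ],
)

```text
time: 24.3
position: [0.4816, 0.0825, 0.0734]
tool_rot: [2.467, 1.935, 0.005]
ft_force: [-1.2, -0.1, 3.0]
grip_width: 0.01
grip_force: 1.8
```

Request:
carry_out(
  steps=[
    [0,0,0,0,0,-0.2,0],
    [0,0,0,0,0,-0.4,0],
    [0,0,0,0,0,-0.6,0],
    [0,0,0,0,0,-0.7,0],
    [0,0,0,0,0,-0.7,0],
  ],
)

```text
time: 24.8
position: [0.484, 0.0834, 0.0715]
tool_rot: [2.467, 1.934, 0.012]
ft_force: [-9.7, -1.4, 34.3]
grip_width: 0.004
grip_force: 17.4
```

Request:
carry_out(
  steps=[
    [0,0,0,0,0,4,0],
    [0,0,0,0,0,8.6,1],
    [0,0,0,1.9,-39.4,8.6,1],
    [0,0,0,1.9,-39.4,8.6,1],
    [0,0,0,1.9,-39.4,8.6,1],
    [0,0,0,1.9,-39.4,8.6,1],
    [0,0,0,1.9,-39.4,8.6,1],
    [0,0,0,1.9,-39.4,8.6,1],
    [0,0,0,1.9,-39.4,8.6,1],
    [0,0,0,1.9,-39.4,8.6,1],
    [0,0,0,1.9,-39.4,8.6,1],
    [0,0,0,1.9,-39.4,8.6,1],
  ],
)

```text
time: 26.0
position: [0.4998, -0.3127, 0.1514]
tool_rot: [2.47, 1.932, 0.003]
ft_force: [-0.3, 1.1, -0.2]
grip_width: 0.924
grip_force: 0.0
```

```bash
python3 - <<'E'
from h import *
snap("top","t8"); print(blobs(np.load("pics/t8.npz")["im"],0))
s=ctrl.get_state();print(s["position"],s["grip_width"])
d=snap("scene","s6",(90,200,250,320),4)
f=np.load("pics/s6.npz"); 
def pj(p): 
    q=np.linalg.inv(f["T"])@np.r_[p,1]; q=f["K"]@q[:3]; return (q[:2]/q[2]).round(1)
print(pj([.5004,-.3121,.07]),pj([.4362,-.2008,.07]))
E
```

```text
{'purple': [], 'orange': [([248.7, 208.4], 401)], 'green': [([336.3, 154.3], 170), ([371.6, 205.8], 106)], 'blue': [([399.6, 156.2], 139), ([339.4, 225.3], 143)]}
[ 0.50041839 -0.31087392  0.15129898] 0.951533210744794
[133.1 261.8] [163.7 236.1]
```

View pics/s6.png

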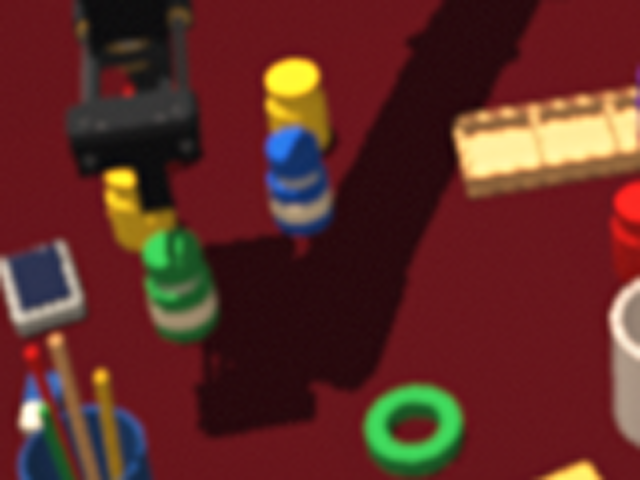

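Green is in place at (180,285) below the fingers.

Request:
carry_out(
  steps=[
    [0,0,0,0,-0.1,-3,1],
    [0,0,0,0,-0.1,-7,1],
    [0,0,0,0,-0.1,-11,1],
    [0,0,0,0,-0.1,-12.9,1],
    [0,0,0,0,-0.1,-12.9,1],
    [0,0,0,0,-0.1,-12.9,0.2],
    [0,0,0,0,-0.1,-12.9,0.2],
    [0,0,0,0,-0.1,-12.9,0.2],
    [0,0,0,0,-0.1,-12.9,0.2],
    [0,0,0,0,-0.1,-12.9,0.2],
    [0,0,0,0,-0.1,-12.9,0.2],
    [0,0,0,0,-0.1,-12.9,0.2],
  ],
)

```text
time: 27.3
position: [0.5006, -0.3127, 0.0228]
tool_rot: [2.467, 1.935, 0.005]
ft_force: [0.8, 0.0, 1.4]
grip_width: 0.503
grip_force: 20.0
```

Request:
carry_out(
  steps=[
    [0,0,0,0,0,0,0.2],
    [0,0,0,0,0,0,0.2],
    [0,0,0,0,0,0,0.2],
  ],
)

```text
time: 27.6
position: [0.5005, -0.3127, 0.0228]
tool_rot: [2.467, 1.935, 0.004]
ft_force: [1.0, -0.3, 2.6]
grip_width: 0.495
grip_force: 20.0
```

Request:
carry_out(
  steps=[
    [0,0,0,0,0,4,0.2],
    [0,0,0,0,0,8,0.2],
    [0,0,0,0,0,12,0.2],
    [0,0,0,-3.4,33,12,0.2],
    [0,0,0,-3.4,33,12,0.2],
    [0,0,0,-3.4,33,12,0.2],
    [0,0,0,-3.4,33,12,0.2],
    [0,0,0,-3.4,33,12,0.2],
    [0,0,0,-3.4,33,12,0.2],
    [0,0,0,-3.4,33,12,0.2],
    [0,0,0,-3.4,33,12,0.2],
    [0,0,0,-3.4,33,12,0.2],
  ],
)

```text
time: 28.8
position: [0.4656, 0.0176, 0.142]
tool_rot: [2.466, 1.937, 0.002]
ft_force: [0.1, -0.5, -1.3]
grip_width: 0.498
grip_force: 20.0
```

Request:
carry_out(
  steps=[
    [0,0,0,0,0,-4,0.2],
    [0,0,0,0,0,-4,0.2],
  ],
)

```text
time: 29.0
position: [0.4625, 0.0151, 0.0986]
tool_rot: [2.473, 1.934, -0.009]
ft_force: [-0.4, -0.1, -1.9]
grip_width: 0.5
grip_force: 20.0
```

```bash
python3 - <<'E'
from h import *
snap("scene","s7",(180,160,330,272),5)
snap("top","t9"); print(blobs(np.load("pics/t9.npz")["im"],0))
s=ctrl.get_state();print(s["position"],s["grip_width"])
E
```

```text
{'purple': [], 'orange': [([237.5, 208.8], 373)], 'green': [([336.3, 154.4], 170)], 'blue': [([399.4, 156.5], 139), ([339.1, 225.4], 140)]}
[0.46548113 0.01576297 0.10213662] 0.5028963170313621
```

View pics/s7.png

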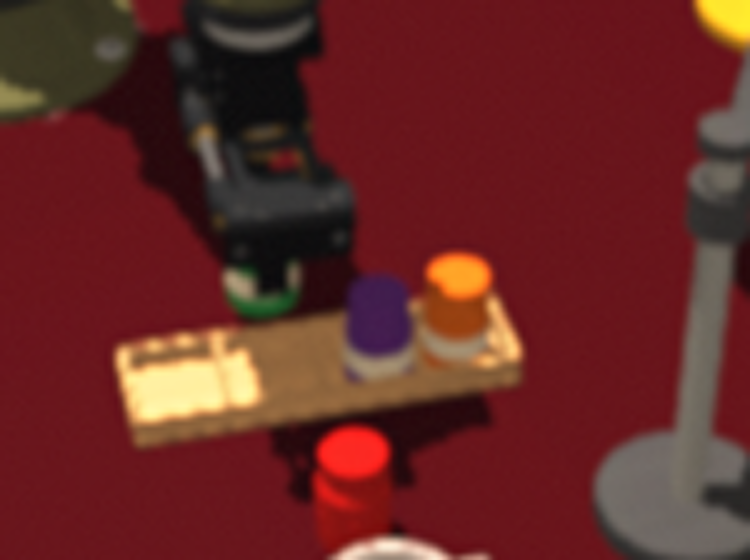

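Orange (458,310) and purple (380,330) are capped in their bays. Green at (262,290) is going into the third.

Request:
carry_out(
  steps=[
    [0,0,0,0,0,-3,0.2],
    [0,0,0,0,0,-5.5,0.2],
    [0,0,0,0,0,-6.8,0.2],
    [0,0,0,0,0,-7.4,0.2],
    [0,0,0,0,0,-7.4,0.2],
  ],
)

```text
time: 29.6
position: [0.4666, 0.0172, 0.0289]
tool_rot: [2.468, 1.934, 0.004]
ft_force: [0.0, 0.1, -0.3]
grip_width: 0.501
grip_force: 20.0
```

Request:
carry_out(
  steps=[
    [0,0,0,0,0,0,0.8],
    [0,0,0,0,0,0,0.8],
    [0,0,0,0,0,0,0.8],
    [0,0,0,0,0,0,0.8],
    [0,0,0,0,0,0,0.8],
    [0,0,0,0,0,3,0.8],
    [0,0,0,0,0,8,0],
    [0,0,0,0,0,8,0],
    [0,0,0,0,0,8,0],
    [0,0,0,0,0,8,0],
    [0,0,0,0,0,8,0],
    [0,0,0,0,0,8,0],
  ],
)

```text
time: 30.8
position: [0.4654, 0.0173, 0.1074]
tool_rot: [2.468, 1.936, 0.001]
ft_force: [-0.5, -0.9, -0.1]
grip_width: 0.34
grip_force: 0.0
```

Request:
carry_out(
  steps=[
    [0,0,0,0,0,0,0],
    [0,0,0,0,0,0,0],
    [0,0,0,0,0,0,0],
    [0,0,0,0,0,0,0],
    [0,0,0,0,0,-2,0],
    [0,0,0,0,0,-2.5,0],
    [0,0,0,0,0,-2.8,0],
    [0,0,0,0,0,-3.1,0],
    [0,0,0,0,0,-3.4,0],
    [0,0,0,0,0,-3.6,0],
    [0,0,0,0,0,-3.6,0],
  ],
)

```text
time: 31.9
position: [0.4666, 0.0174, 0.0733]
tool_rot: [2.468, 1.935, 0.005]
ft_force: [-1.4, 0.2, 2.8]
grip_width: 0.003
grip_force: 1.6
```

Request:
carry_out(
  steps=[
    [0,0,0,0,0,-0.2,0],
    [0,0,0,0,0,-0.4,0],
    [0,0,0,0,0,-0.6,0],
    [0,0,0,0,0,-0.7,0],
    [0,0,0,0,0,-0.7,0],
  ],
)

```text
time: 32.4
position: [0.4688, 0.0177, 0.0713]
tool_rot: [2.467, 1.934, 0.011]
ft_force: [-11.0, -2.1, 38.4]
grip_width: 0.008
grip_force: 19.2
```

Request:
carry_out(
  steps=[
    [0,0,0,0,0,4,0],
    [0,0,0,0,0,8.6,1],
    [0,0,0,-3.0,-21.8,8.6,1],
    [0,0,0,-3.0,-21.8,8.6,1],
    [0,0,0,-3.0,-21.8,8.6,1],
    [0,0,0,-3.0,-21.8,8.6,1],
    [0,0,0,-3.0,-21.8,8.6,1],
    [0,0,0,-3.0,-21.8,8.6,1],
    [0,0,0,-3.0,-21.8,8.6,1],
    [0,0,0,-3.0,-21.8,8.6,1],
    [0,0,0,-3.0,-21.8,8.6,1],
  ],
)

```text
time: 33.5
position: [0.4367, -0.199, 0.1515]
tool_rot: [2.465, 1.939, 0.004]
ft_force: [-0.1, 1.2, -0.7]
grip_width: 0.831
grip_force: 0.0
```

```bash
python3 - <<'E'
from h import *
snap("top","t10"); print(blobs(np.load("pics/t10.npz")["im"],0))
snap("scene","s8"); s7=np.load("pics/s7.npz")["im"]; s8=np.load("pics/s8.npz")["im"]
# blue blob in scene, before/after
for im in (np.load("pics/scene0.npz")["im"],s7,s8):
    m=cv2.inRange(cv2.cvtColor(im,cv2.COLOR_BGR2HSV),(100,110,70),(120,255,255))[215:270,145:185]
    y,x=np.nonzero(m); print(x.mean()+145,y.mean()+215,len(x))
s=ctrl.get_state();print(s["position"],s["grip_width"])
E
```

```text
{'purple': [], 'orange': [([258.4, 210.0], 403)], 'green': [([336.5, 154.3], 167), ([270.7, 215.6], 79)], 'blue': [([399.5, 156.9], 148)]}
163.51643192488262 241.80281690140845 213
163.53554502369667 241.75829383886256 211
163.5631067961165 242.31067961165047 206
[ 0.43661446 -0.1994478   0.1515124 ] 0.9267116433407522
```

Request:
carry_out(
  steps=[
    [0,0,0,0,-0.1,0,0.8],
    [0,0,0,0,-0.1,-3,0.8],
    [0,0,0,0,-0.1,-7,0.8],
    [0,0,0,0,-0.1,-11,0.8],
    [0,0,0,0,-0.1,-12.9,0.8],
    [0,0,0,0,-0.1,-12.9,0.8],
    [0,0,0,0,-0.1,-12.9,0.2],
    [0,0,0,0,-0.1,-12.9,0.2],
    [0,0,0,0,-0.1,-12.9,0.2],
    [0,0,0,0,-0.1,-12.9,0.2],
    [0,0,0,0,-0.1,-12.9,0.2],
    [0,0,0,0,-0.1,-12.9,0.2],
  ],
)

```text
time: 34.8
position: [0.437, -0.2017, 0.0235]
tool_rot: [2.467, 1.935, 0.006]
ft_force: [-1.8, 0.7, 6.7]
grip_width: 0.5
grip_force: 20.0
```

Request:
carry_out(
  steps=[
    [0,0,0,0,0,0,0.2],
    [0,0,0,0,0,0,0.2],
    [0,0,0,0,0,0,0.2],
  ],
)

```text
time: 35.1
position: [0.437, -0.2017, 0.0235]
tool_rot: [2.467, 1.934, 0.006]
ft_force: [-0.8, 1.0, 7.0]
grip_width: 0.501
grip_force: 20.0
```

Bay 0 is at (0.4526, −0.0422), so the shift is (1.6, 16).

Request:
carry_out(
  steps=[
    [0,0,0,0,0,4,0.2],
    [0,0,0,0,0,8,0.2],
    [0,0,0,0,0,11,0.2],
    [0,0,0,1.6,16,11,0.2],
    [0,0,0,1.6,16,11,0.2],
    [0,0,0,1.6,16,11,0.2],
    [0,0,0,1.6,16,11,0.2],
    [0,0,0,1.6,16,11,0.2],
    [0,0,0,1.6,16,11,0.2],
    [0,0,0,1.6,16,7,0.2],
    [0,0,0,1.6,16,7,0.2],
    [0,0,0,1.6,16,7,0.2],
  ],
)

```text
time: 36.3
position: [0.4514, -0.0434, 0.0924]
tool_rot: [2.471, 1.932, 0.0]
ft_force: [-0.1, -0.5, -0.9]
grip_width: 0.503
grip_force: 20.0
```

Request:
carry_out(
  steps=[
    [0,0,0,0,0,-2.5,0.2],
    [0,0,0,0,0,-5,0.2],
    [0,0,0,0,0,-6,0.2],
    [0,0,0,0,0,-6.6,0.2],
    [0,0,0,0,0,-6.6,0.2],
  ],
)

```text
time: 36.8
position: [0.4533, -0.042, 0.0276]
tool_rot: [2.467, 1.934, 0.006]
ft_force: [0.3, -0.1, -1.3]
grip_width: 0.5
grip_force: 20.0
```

Request:
carry_out(
  steps=[
    [0,0,0,0,0,0,0.8],
    [0,0,0,0,0,0,0.8],
    [0,0,0,0,0,0,0.8],
    [0,0,0,0,0,0,0.8],
    [0,0,0,0,0,0,0.8],
    [0,0,0,0,0,3,0.8],
    [0,0,0,0,0,8,0],
    [0,0,0,0,0,8,0],
    [0,0,0,0,0,8,0],
    [0,0,0,0,0,8,0],
    [0,0,0,0,0,8,0],
    [0,0,0,0,0,8,0],
  ],
)

```text
time: 38.0
position: [0.4514, -0.0416, 0.1054]
tool_rot: [2.468, 1.936, 0.001]
ft_force: [-1.1, -0.2, 0.8]
grip_width: 0.34
grip_force: 0.0
```

Request:
carry_out(
  steps=[
    [0,0,0,0,0,0,0],
    [0,0,0,0,0,0,0],
    [0,0,0,0,0,0,0],
    [0,0,0,0,0,0,0],
    [0,0,0,0,0,-2,0],
    [0,0,0,0,0,-2.5,0],
    [0,0,0,0,0,-2.8,0],
    [0,0,0,0,0,-3.1,0],
    [0,0,0,0,0,-3.4,0],
    [0,0,0,0,0,-3.6,0],
    [0,0,0,0,0,-3.6,0],
  ],
)

```text
time: 39.1
position: [0.4525, -0.0416, 0.0717]
tool_rot: [2.468, 1.935, 0.004]
ft_force: [-3.0, 0.1, 7.4]
grip_width: 0.005
grip_force: 3.1
```

Request:
carry_out(
  steps=[
    [0,0,0,0,0,-0.2,0],
    [0,0,0,0,0,-0.4,0],
    [0,0,0,0,0,-0.6,0],
    [0,0,0,0,0,-0.6,0],
  ],
)

```text
time: 39.5
position: [0.4551, -0.0415, 0.0715]
tool_rot: [2.468, 1.934, 0.011]
ft_force: [-15.6, 0.5, 48.7]
grip_width: 0.003
grip_force: 24.1
```

Request:
carry_out(
  steps=[
    [0,0,0,0,0,5,0],
    [0,0,0,0,0,10,0],
    [0,0,0,0,0,15,0],
    [0,0,0,0,0,20,0],
    [0,0,0,0,0,26.5,0],
    [0,0,0,0,0,26.5,1],
    [0,0,61,4.5,40.2,27,1],
    [0,0,61,4.5,40.2,27,1],
    [0,0,61,4.5,40.2,27,1],
    [0,0,61,4.5,40.2,27,1],
    [0,0,61,4.5,40.2,27,1],
    [0,0,61,4.5,40.2,27,1],
  ],
)

```text
time: 40.7
position: [0.4855, 0.2585, 0.3331]
tool_rot: [1.372, 2.821, 0.008]
ft_force: [0.1, -0.2, -0.7]
grip_width: 0.558
grip_force: 0.0
```

Request:
carry_out(
  steps=[
    [0,0,15,1.2,11,0,1],
    [0,0,15,1.2,11,0,1],
    [0,0,15,1.2,11,0,1],
    [0,0,15,1.2,11,0,1],
  ],
)

```text
time: 41.1
position: [0.4966, 0.3688, 0.3316]
tool_rot: [0.997, 2.977, 0.005]
ft_force: [-0.5, -1.2, -0.2]
grip_width: 0.921
grip_force: 0.0
```

```bash
python3 - <<'E'
from h import *
snap("scene","s9",(190,90,350,290))
snap("top","t11",(130,100,330,250),4)
a=cv2.resize(np.load("pics/s9.npz")["im"][90:290,190:350],(480,600),interpolation=cv2.INTER_CUBIC)
b=cv2.resize(np.load("pics/t11.npz")["im"][110:260,220:300],(320,600),interpolation=cv2.INTER_CUBIC)
cv2.imwrite("pics/v13.png",np.hstack([a,b]))
E
```

```text
(no output)
```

View pics/v13.png

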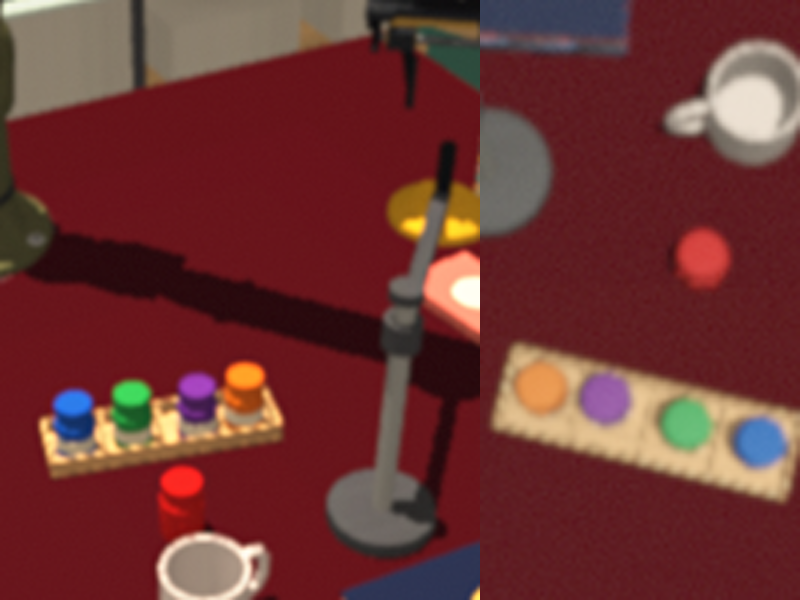

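All four markers stand upright in the tray: blue (73,420), green (131,412), purple (197,400) and orange (244,393). No white neck shows on any of them. Next I grasp the knob.

Request:
carry_out(
  steps=[
    [0,0,-4,0,-0.8,0,1],
    [0,0,-4,0,-0.8,-4,1],
    [0,0,-4,0,-0.8,-7.6,1],
    [0,0,-4,0,-0.8,-7.6,1],
    [0,0,-4,0,-0.8,-7.6,0.05],
    [0,0,-4,0,-0.8,-7.6,0.05],
    [0,0,-4,0,-0.8,-7.6,0.05],
    [0,0,-4,0,-0.8,-7.6,0.05],
    [0,0,-4,0,-0.8,-7.6,0.05],
    [0,0,-4,0,-0.8,-7.6,0.05],
    [0,0,-4,0,-0.8,-7.6,0.05],
    [0,0,-4,0,-0.8,-7.6,0.05],
  ],
  squeeze=12,
)

```text
time: 42.4
position: [0.4977, 0.3587, 0.2573]
tool_rot: [1.104, 2.937, 0.009]
ft_force: [0.2, 0.6, 0.4]
grip_width: 0.355
grip_force: 0.6
```

Request:
carry_out(
  steps=[
    [0,0,0,0,0,0,0.05],
    [0,0,0,0,0,0,0.05],
    [0,0,0,0,0,0,0.05],
    [0,0,0,0,0,0,0.05],
    [0,0,0,0,0,0,0.05],
    [0,0,0,0,0,0,0.05],
  ],
)

```text
time: 43.0
position: [0.4974, 0.3589, 0.2573]
tool_rot: [1.104, 2.938, 0.009]
ft_force: [-0.9, 2.4, 0.5]
grip_width: 0.203
grip_force: 12.0
```

Request:
carry_out(
  steps=[
    [0,0,3,-0.8,-1.0,0,0.05],
    [0,0,8,-2.2,-2.8,0,0.05],
    [0,0,12,-3.2,-4.4,0,0.05],
    [0,0,18,-4.4,-6.8,0,0.05],
    [0,0,24,-5.3,-9.4,0,0.05],
    [0,0,30,-6.0,-12.0,0,0.05],
    [0,0,36,-6.4,-14.7,0,0.05],
    [0,0,42,-6.5,-17.4,0,0.05],
    [0,0,48,-6.3,-20.1,0,0.05],
    [0,0,54,-5.9,-22.7,0,0.05],
    [0,0,54,-5.9,-22.7,0,0.05],
  ],
)

```text
time: 44.1
position: [0.4385, 0.1266, 0.2572]
tool_rot: [0.342, -3.122, -0.006]
ft_force: [-3.1, -2.1, 1.5]
grip_width: 0.203
grip_force: 12.0
```

Request:
carry_out(
  steps=[
    [0,0,5,0.6,-2.2,0,0.05],
    [0,0,10,1.4,-4.3,0,0.05],
    [0,0,15,2.4,-6.3,0,0.05],
    [0,0,20,3.4,-8.1,0,0.05],
    [0,0,20,3.4,-8.1,0,0.05],
    [0,0,20,3.4,-8.1,0,0.05],
  ],
)

```text
time: 44.7
position: [0.4717, 0.0498, 0.2572]
tool_rot: [0.88, -3.013, -0.009]
ft_force: [-4.7, -3.1, 2.7]
grip_width: 0.198
grip_force: 12.0
```

Knob is at (0.472, 0.050) and the tray centre at (0.474, 0.0475). I release, rise and move clear.

Request:
carry_out(
  steps=[
    [0,0,0,0,0,0,0.7],
    [0,0,0,0,0,0,0.7],
    [0,0,0,0,0,0,0.7],
    [0,0,0,0,0,0,0.7],
    [0,0,0,0,0,0,0.7],
    [0,0,0,0,0,0,0.7],
    [0,0,0,0,0,4,0.7],
    [0,0,0,0,0,9,0.7],
    [0,0,0,3,-20,9,0.7],
    [0,0,0,3,-20,9,0.7],
    [0,0,0,3,-20,9,0.7],
    [0,0,0,3,-20,9,0.7],
  ],
)

```text
time: 45.9
position: [0.5024, -0.149, 0.3477]
tool_rot: [-0.887, 3.012, 0.01]
ft_force: [0.6, 0.4, -0.4]
grip_width: 0.699
grip_force: 0.0
```

Request:
carry_out(
  steps=[
    [0,0,0,2,-20,0,0.7],
    [0,0,0,2,-20,0,0.7],
    [0,0,0,2,-20,0,0.7],
    [0,0,0,2,-20,0,0.7],
    [0,0,0,2,-20,0,0.7],
    [0,0,0,2,-20,0,0.7],
    [0,0,0,2,-20,0,0.7],
    [0,0,0,2,-20,0,0.7],
  ],
)

```text
time: 46.7
position: [0.5209, -0.3502, 0.3467]
tool_rot: [0.879, -3.016, -0.011]
ft_force: [-0.0, -0.6, -0.3]
grip_width: 0.7
grip_force: 0.0
```

```bash
python3 - <<'E'
from h import *
snap("scene","s10"); snap("top","t12")
a=cv2.resize(np.load("pics/s10.npz")["im"][130:290,180:350],(425,400),interpolation=cv2.INTER_CUBIC)
b=cv2.resize(np.load("pics/t12.npz")["im"][160:260,210:304],(375,400),interpolation=cv2.INTER_CUBIC)
cv2.imwrite("pics/v14.png",np.hstack([a,b]))
E
```

```text
(no output)
```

View pics/v14.png

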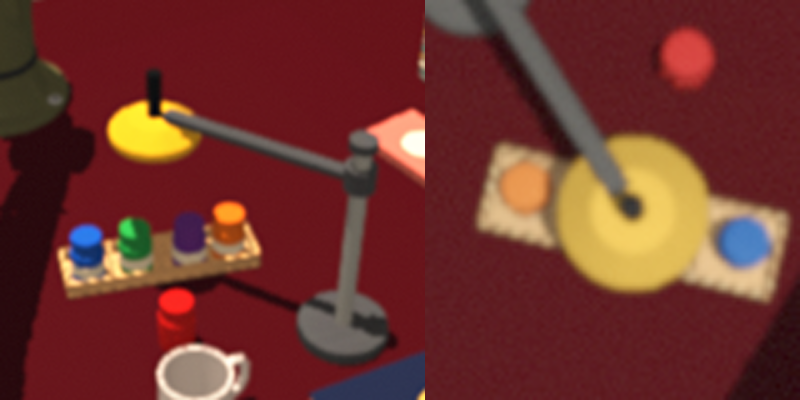

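The lamp head is centred over the tray at (633,213), all four markers are upright and capped, and the robot is clear.

```bash
python3 -c "
from bench import ctrl
print(ctrl.close_job())"
```

```text
the job is handed in; nothing more can be done
None
```

The job is handed in: all four markers stand capped in their own tray bays, the lamp head is back centred over the tray, and nothing else on the counter was touched; no verdict came back.

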